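# Stir the walnuts in the steel pot with the wooden spoon

### The job

Take the wooden spoon that lies across the plate and stir the walnuts in the steel pot with it: starting at the side of the pot farthest from the robot, make two full rounds, clockwise seen from above and ending at the far side again, with the spoon's tip lightly scraping the bottom (do not ram it), until every walnut has shifted at least a centimetre. Then lay the spoon back across the plate. Keep all walnuts in the pot, touch them only with the spoon, leave pot and plate where they stand, and do not disturb the other things.

Things in the scene. Friction and masses are not known exactly. Their poses are not given: they have to be found in the camera images.
- spoon: Wooden spoon, 200 mm, 60 g, lying level across the plate's rim, bowl towards the robot. Origin: midway, on the flat underside; x to the bowl end, z up. Handle: bar 14 wide (y), 12 thick (z 0-12), x -100 to 65 mm. Bowl: disc 44 across, 8 thick, centre x 78. Gripped at x -40 and sloped 45 deg, the fingers clear the pot's rim. No pose while held; it may slip a little in the pads.
- spoon_tip (a point): The end of the spoon's bowl, on its underside: spoon x = +100 mm, y = 0, z = 0. It is the lowest point when the spoon is held sloping bowl down. Same axes as the spoon.
- pot: Round open steel pot, 850 g, loose: slides if pushed by a few N. Origin: centre of underside, on the table; 60 mm high, 4 mm walls flaring from 180 (bottom) to 212 mm (rim) outer diameter; flat inner floor 5 mm above the origin, 172 across. Loop handles at its y sides reach 132 mm from the centre. x points away from the robot (yaw within 0.25 rad): far +x, right -y, near -x, left +y.
- plate: Blue melamine plate, 164 mm across the rim, rim 22 mm high, 300 g, loose. Origin: centre of its underside, z up. Its middle is a shallow open well: under the spoon, within 40 mm of the middle, there is room for fingertips down to 8 mm above the table.
- nut0: Walnut, one of five alike in the pot: 40 mm long (own x axis), 32 mm thick, 18 g, origin at its centre. At the start they lie apart, 60 degrees from one another on a ring 47 mm from the pot's middle (within 4 mm); the middle and the far side (pot +x) are clear. Smooth shells (friction 0.3), they roll when pushed; one caught under the sloping spoon can bear on it and turn it a little in the grip.
- nut1: Walnut, one of five alike in the pot: 40 mm long (own x axis), 32 mm thick, 18 g, origin at its centre. At the start they lie apart, 60 degrees from one another on a ring 47 mm from the pot's middle (within 4 mm); the middle and the far side (pot +x) are clear. Smooth shells (friction 0.3), they roll when pushed; one caught under the sloping spoon can bear on it and turn it a little in the grip.
- nut2: Walnut, one of five alike in the pot: 40 mm long (own x axis), 32 mm thick, 18 g, origin at its centre. At the start they lie apart, 60 degrees from one another on a ring 47 mm from the pot's middle (within 4 mm); the middle and the far side (pot +x) are clear. Smooth shells (friction 0.3), they roll when pushed; one caught under the sloping spoon can bear on it and turn it a little in the grip.
- nut3: Walnut, one of five alike in the pot: 40 mm long (own x axis), 32 mm thick, 18 g, origin at its centre. At the start they lie apart, 60 degrees from one another on a ring 47 mm from the pot's middle (within 4 mm); the middle and the far side (pot +x) are clear. Smooth shells (friction 0.3), they roll when pushed; one caught under the sloping spoon can bear on it and turn it a little in the grip.
- nut4: Walnut, one of five alike in the pot: 40 mm long (own x axis), 32 mm thick, 18 g, origin at its centre. At the start they lie apart, 60 degrees from one another on a ring 47 mm from the pot's middle (within 4 mm); the middle and the far side (pot +x) are clear. Smooth shells (friction 0.3), they roll when pushed; one caught under the sloping spoon can bear on it and turn it a little in the grip.
- tumbler: Bystander: steel tumbler, 58 mm across, 66 mm high, origin at the centre of its underside.
- bottle: Bystander: green glass bottle with a twist cap, 66 mm across, 190 mm high, origin at the centre of its underside.
- dabbas: Bystander: stack of three steel tins, 114 mm across, 180 mm high, origin at the centre of its underside.
- grater: Bystander: flat steel grater, 92 by 260 mm, 15 mm high, lying; origin on its underside 100 mm from the end without the handle loop.
- jar: Bystander: glass jar with steel lid, 76 mm across, 100 mm high, origin at the centre of its underside.
- katori: Bystander: small steel bowl, 84 mm across, 36 mm high, origin at the centre of its underside.
Things that resemble listed ones, but are neither listed nor needed, are in the scene too. What is shaped like the nut3 but purple or turquoise is not meant.

How it is judged:
By the outcome, as a careful person would: the job done as asked, in the order asked, and still so for the second after the job is handed in, with the robot touching nothing.
It also fails if it takes over 72 s, if anything falls off the work surface, if the arm or the gripper's body presses on something with over 40 N, if the wrist force passes 120 N, or if a joint passes its speed limit or range.

### The arm

A 7-joint arm with a two-finger parallel gripper is mounted at the origin on the work surface. World frame = base frame: x ahead of the robot, y to its left, z up, the work surface at z = 0. Lengths are in m, angles in rad, forces in N, time in s.
With the tool pointing down it reaches from about 0.4 to 0.925 m from the base axis. Payload 5.6 kg.
Tool frame: the origin (TCP) lies where the fingers leave the gripper's body, on its centre line; the fingertips stand 73 mm ahead of it and the grasp point (between the pads) lies 54 mm ahead of it; z points along the fingers, y is the line along which they close (so a half turn about z gives the same grasp; the last joint's range is limited). The gripper opens to 85 mm and grips with 20 to 120 N. Pads are 22 mm wide; open, the fingers measure 114 mm over their backs; the gripper's body (76 mm by 85 mm) begins 54 mm behind the grasp point. The pads swing forward as they close: fully open they stand 13 mm farther back than shut.
Start: joints at [1.139, 0.468, -0.012, 1.603, 0.006, 1.071, -0.056], TCP at [0.246, -0.602, 0.304] pointing down, gripper open.
Joint ranges: [-2.53, 2.53], [-0.31, 2.02], [-1.57, 1.55], [0.28, 2.44], [-1.29, 4.43], [0.15, 1.84], [-2.92, 2.92]. Speed limits (rad/s): [2.57, 2.57, 3.14, 3.14, 3.14, 3.14, 3.14].

### API

Orientations are given as a 3x3 rotation matrix whose columns are the frame's x, y, z axes.
In Python, from bench import r gives the robot as it stands.
- The arm moves only by the shell command python3 -m crank 'ROWS' [FORCE]. ROWS is JSON, a list of rows, each a list of 3 entries, a list of its own where there are three numbers: the shift along the tool's x, y, z as a fraction of full scale, then the turn, a rotation vector about the tool's x, y, z as a fraction of full scale, then the opening, from -1 (shut) to 1 (fully open). In form: [[[dx, dy, dz], [ax, ay, az], hand], ...]. A call has 1 to 20 rows; each row shifts and turns the commanded pose from where the row before left it, along the tool's axes as they then stand; what a row does not reach is not made up. Full scale, the value 1, is 0.12 m for a shift and pi rad for a turn. A row lasts 1/10 s, in which the tool goes at most 50 mm and 8.59 degrees, less where a joint would pass 70% of its speed; a pose out of reach is approached as far as the arm can. A call with a number of a shift or a turn outside -1 to 1 is refused whole. A call with a gripper value outside its range is refused whole. The fingers move at their own pace and stop on an object; FORCE is the grip in N (left out, the last holds). Time passes only in rows, so rows that do not move let the fingers close. It gives the time, the measured TCP pose, the force, the opening and the grip force at its end, in the units of the state.
- r.sense(): the state, without advancing time (a new reading comes with each control period).
- r.capture(name): name is "scene" or "top" or "wrist"; returns a dict with "pixels" (480x640x3 uint8, blue, green, red), "range_z" (480x640 float32, m along the optical axis (not along the pixel's ray), 0 where there is no reading), "intrinsics" (3x3 intrinsics, pixels), "R" (3x3) and "t" (3): a world point X has camera coordinates R X + t; the wrist camera has in their place "T_tool_cam" (4x4, takes a point from camera to tool coordinates, whose origin is the TCP and whose axes are the flange's). Camera axes: x right, y down, z forward; pixel columns grow to the right and rows downward; lengths in m; the calibration is good to about 2 mm. A picture is of the moment at which its call begins: read the wrist's pose just before it.
- r.finish_job(): hands the job in; it is judged then, once.
The state is a dict: "time_s": time; "joints": joint angles; "qd": joint speeds; "effort": joint torques, N m; "tool_pos": TCP position; "ee_rot": TCP orientation; "wrist_force": force on the tool from outside, world axes, zero at the start; "moment": the same for the moment, N m; "finger_gap": finger opening in m; "finger_force": force on a finger pad.
Only numpy, scipy, OpenCV 4.12 (cv2) and the standard library are available. Lean on these libraries where they do the work, as an engineer would, in place of code of your own. Each camera call takes 0.05 s, during which the arm holds its last target. There are 200 camera calls.

## Working session

There is one attempt and no reset: what is moved stays moved. The work goes in short steps, Python scripts to look and compute and a shell command to move; the robot and the scene stay as the last step left them, time stands still between calls to the robot, and variables do not carry over. Pictures are saved under pics/ and viewed, at most 10 in all, crops included, and the job is handed in when it is done.

```bash
ls; mkdir -p pics; cat > h.py <<'E'
import numpy as np, cv2
from bench import r
def cap(n):
    c=r.capture(n); return c
def pts(c):
    K=np.array(c["intrinsics"]);z=c["range_z"];v,u=np.mgrid[:480,:640]
    P=np.stack([(u-K[0,2])*z/K[0,0],(v-K[1,2])*z/K[1,1],z],-1)
    if "R" in c: W=(P-np.array(c["t"]))@np.array(c["R"])
    else:
        s=c["s"];T=np.array(c["T_tool_cam"]);W=(P@T[:3,:3].T+T[:3,3])@np.array(s["ee_rot"]).T+np.array(s["tool_pos"])
    W[z==0]=np.nan
    return W
E
python3 - <<'E'
from h import *
import pickle
s=r.sense();print({k:np.round(v,3).tolist() for k,v in s.items()})
for n in("scene","top"):
    c=cap(n);cv2.imwrite(f"pics/{n}.png",c["pixels"]);pickle.dump(c,open(f"{n}.pkl","wb"));print(n,np.round(c["R"],2).tolist(),np.round(c["t"],2),np.array(c["intrinsics"])[0])
E
```

```text
pics
{'time_s': 0.0, 'joints': [1.139, 0.468, -0.012, 1.604, 0.006, 1.071, -0.056], 'qd': [0.001, 0.001, 0.0, 0.002, 0.0, -0.0, -0.001], 'effort': [-0.0, -53.238, 0.022, -25.13, 0.011, 0.008, -0.0], 'tool_pos': [0.246, -0.601, 0.303], 'ee_rot': [[0.925, 0.379, -0.001], [0.379, -0.925, 0.002], [-0.0, -0.002, -1.0]], 'wrist_force': [-0.231, -0.47, -0.14], 'moment': [0.035, 0.019, -0.04], 'finger_force': 0.0, 'finger_gap': 0.086}
scene [[-0.21, 0.98, 0.02], [0.67, 0.15, -0.72], [-0.71, -0.14, -0.69]] [ 0.18 -0.34  1.62] [589.92849147   0.         320.07245886]
top [[-0.01, -1.0, 0.01], [-1.0, 0.01, -0.09], [0.09, -0.01, -1.0]] [-0.08  0.57  0.92] [459.46592667   0.         320.6383222 ]
```

View pics/scene.png

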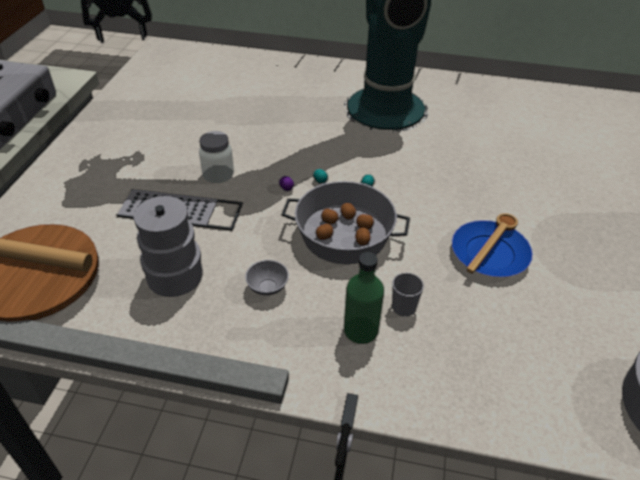

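View pics/top.png

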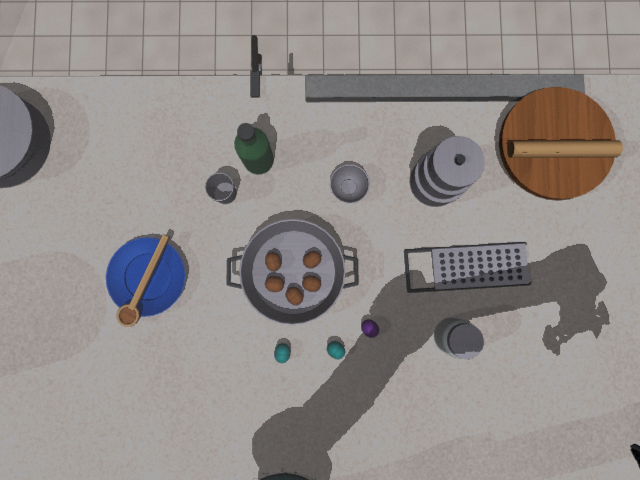

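The scene view shows the spoon lying on the blue plate (scene 490,245; top 147,277), its bowl towards the robot at top (128,315). The pot is at top (293,271) with five brown nuts. Things that could be mistaken:
- **For the spoon:** the rolling pin at top (560,148).
- **For the nuts:** turquoise balls at top (282,353) and (336,350), and a purple one at (370,328).
- **For the pot:** the katori at (349,183) and the grey pan at (0,135).

I choose the spoon on the plate and the steel pot with loop handles.

```bash
cat > m.py <<'E'
from h import *
import pickle
c=pickle.load(open("top.pkl","rb"));W=pts(c);im=c["pixels"];K=np.array(c["intrinsics"]);R=np.array(c["R"]);t=np.array(c["t"])
def ray(uv,z):
    uv=np.atleast_2d(uv).astype(float);d=np.c_[(uv[:,0]-K[0,2])/K[0,0],(uv[:,1]-K[1,2])/K[1,1],np.ones(len(uv))]@R
    o=-R.T@t;return o+d*((z-o[2])/d[:,2])[:,None]
def circ(P):
    A=np.c_[2*P[:,:2],np.ones(len(P))];x=np.linalg.lstsq(A,(P[:,:2]**2).sum(1),rcond=None)[0];return x[:2],np.sqrt(x[2]+x[0]**2+x[1]**2)
if __name__=="__main__":
    hsv=cv2.cvtColor(im,cv2.COLOR_BGR2HSV);u=np.mgrid[:480,:640][1];v=np.mgrid[:480,:640][0]
    # plate
    b=(cv2.inRange(hsv,(100,120,60),(130,255,255))>0)&(u<220)
    ct=max(cv2.findContours(b.astype(np.uint8),0,1)[0],key=cv2.contourArea)
    h=cv2.convexHull(ct)[:,0];P=ray(h,0.022);print("plate",circ(P))
    # spoon
    s=(cv2.inRange(hsv,(5,60,60),(25,255,255))>0)&(u<200)&(v>220)&(v<335)
    n,l,st,ce=cv2.connectedComponentsWithStats(s.astype(np.uint8));k=1+np.argmax(st[1:,4]);s=l==k
    print("spoon px",st[k],"z",np.nanpercentile(W[s][:,2],[10,25,50,75,90]).round(4))
    Q=ray(np.c_[u[s],v[s]],np.nanmedian(W[s][:,2]));m=Q.mean(0);_,_,V=np.linalg.svd((Q-m)[:,:2]);a=V[0]*np.sign(-V[0][0])
    q=(Q-m)[:,:2]@a;w=(Q-m)[:,:2]@np.array([-a[1],a[0]]);print("axis",a,"len",np.ptp(q),"mid",m[:2]+a*(q.max()+q.min())/2,"ends",m[:2]+a*q.max(),m[:2]+a*q.min())
    for lo in np.arange(q.min(),q.max(),.02):
        i=(q>=lo)&(q<lo+.02);print(round(lo-(q.max()+q.min())/2+.01,3),"w",(np.percentile(w[i],[2,50,98])*1e3).round(1),"z",np.nanmedian(W[s][i][:,2]).round(4))
    # pot
    p=(np.hypot(u-293,v-271)<80)&(W[...,2]>.052)&(W[...,2]<.07);print("rim pts",p.sum(),"z",np.nanmedian(W[p][:,2]))
    Q=W[p];C,r0=circ(Q);
    for _ in range(5):
        g=abs(np.hypot(*(Q[:,:2]-C).T)-r0)<.006;C,r0=circ(Q[g])
    print("rim circ",C,r0)
    d=np.hypot(W[...,0]-C[0],W[...,1]-C[1]);hd=(d>.11)&(d<.14)&(W[...,2]>.02)&(W[...,2]<.07)
    L=W[hd&(u<293)];Rr=W[hd&(u>293)];print("handles",L.mean(0),Rr.mean(0),len(L),len(Rr));e=L.mean(0)-Rr.mean(0);print("yaw",np.arctan2(-e[0],e[1]))
    f=(d<.02);print("floor z",np.nanmedian(W[f][:,2]), "table", np.nanmedian(W[380:400,100:200,2]))
    nm=(cv2.inRange(hsv,(0,90,30),(20,255,255))>0)&(d<.09)
    n,l,st,ce=cv2.connectedComponentsWithStats(nm.astype(np.uint8))
    for k in range(1,n):
        if st[k,4]>60:
            N=ray(ce[k],.021)[0];dd=N[:2]-C;print("nut",ce[k].round(),N.round(4),"r",np.hypot(*dd).round(4),"ang",np.degrees(np.arctan2(dd[1],dd[0])).round(1),st[k,4],"ztop",np.nanmax(W[l==k][:,2]).round(3))
    for nme,(x,y) in dict(tumbler=(221,187),bottle=(247,132),katori=(350,183)).items(): print(nme,np.nanmedian(W[y-3:y+4,x-3:x+4].reshape(-1,3),0).round(3))
    cr=np.hstack([cv2.resize(im[225:335,95:205],(390,390),interpolation=2),cv2.resize(im[215:330,235:350],(390,390),interpolation=2)]);cv2.imwrite("pics/crop.png",cr)
E
python3 m.py
```

```text
plate (array([0.51503013, 0.291693  ]), np.float64(0.07072326961428035))
spoon px [117 235  53  92 958] z [0.0289 0.0306 0.0326 0.0341 0.0352]
axis [-0.90969572  0.41527544] len 0.20016368828747025 mid [0.50015596 0.2779487 ] ends [0.40911194 0.31951023] [0.59119999 0.23638717]
-0.09 w [-7.8 -0.5  6.9] z 0.0332
-0.07 w [-6.9  0.1  6.6] z 0.033
-0.05 w [-6.7 -0.1  7.1] z 0.0331
-0.03 w [-7.  -0.   6.9] z 0.0335
-0.01 w [-6.5  0.1  7. ] z 0.0332
0.01 w [-6.7 -0.1  7. ] z 0.0332
0.03 w [-7.   0.3  7.2] z 0.0331
0.05 w [-8.7  0.1  8.5] z 0.0333
0.07 w [-21.2   0.5  21.3] z 0.0309
0.09 w [-20.2  -0.6  19.1] z 0.0309
0.11 w [-1.7 -1.7 -1.7] z 0.0339
rim pts 1228 z 0.0575768610839366
rim circ [ 0.5141372  -0.02264225] 0.10223487226379278
handles [0.51447184 0.0998126  0.05211179] [ 0.51314062 -0.14469848  0.05234474] 183 180
yaw -0.005444380444315888
floor z 0.004598671425578859 table -0.0004699767553412338
nut [273. 261.] [0.5359 0.0187 0.021 ] r 0.0467 ang 62.2 210 ztop 0.041
nut [312. 259.] [ 0.5396 -0.0619  0.021 ] r 0.0468 ang -57.1 211 ztop 0.04
nut [274. 284.] [0.4897 0.0165 0.021 ] r 0.0461 ang 122.0 203 ztop 0.039
nut [311. 283.] [ 0.4899 -0.0607  0.021 ] r 0.0451 ang -122.5 208 ztop 0.04
nut [294. 296.] [ 0.4647 -0.0248  0.021 ] r 0.0495 ang -177.6 215 ztop 0.04
tumbler [0.697 0.131 0.004]
bottle [0.754 0.049 0.19 ]
katori [ 0.704 -0.145  0.003]
```

View pics/crop.png

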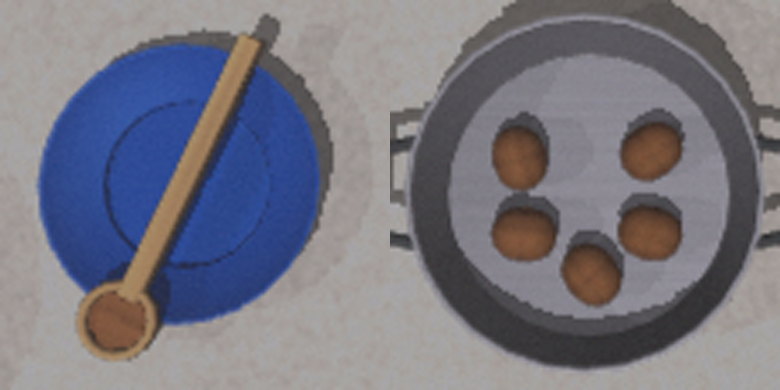

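The crop confirms it: the wooden spoon lies across the plate with its bowl at the near end (crop 118,320) and its tail at (250,40). The five brown nuts sit in the pot with the far side clear. Measured sizes agree (spoon 0.200 m, nut ring 45–50 mm). The plate fit is off because the spoon splits its mask, so I'll redo it. First move: turn the tool's y axis across the spoon.

```bash
python3 -m crank '[[[0,0,0],[0,0,-0.0463],1],[[0,0,0],[0,0,-0.0463],1],[[0,0,0],[0,0,-0.0463],1],[[0,0,0],[0,0,-0.0463],1],[[0,0,0],[0,0,-0.0463],1],[[0,0,0],[0,0,-0.0463],1],[[0,0,0],[0,0,-0.0463],1],[[0,0,0],[0,0,-0.0463],1],[[0,0,0],[0,0,-0.0463],1],[[0,0,0],[0,0,-0.0463],1],[[0,0,0],[0,0,-0.0463],1],[[0,0,0],[0,0,-0.0463],1],[[0,0,0],[0,0,-0.0463],1],[[0,0,0],[0,0,-0.0463],1],[[0,0,0],[0,0,-0.0463],1],[[0,0,0],[0,0,-0.0463],1]]' 40
cat > q.py <<'E'
from m import *
from scipy.spatial.transform import Rotation as Ro
s=r.sense();T=np.array(s["tool_pos"]);E=np.array(s["ee_rot"])
def to(p): return (E.T@(np.array(p)-T)/.12).round(3)
if __name__=="__main__":
    print("joints",np.round(s["joints"],3),"pos",T.round(4),"t",s["time_s"]);print(E.round(3))
E
python3 - <<'E'
from q import *
hsv=cv2.cvtColor(im,cv2.COLOR_BGR2HSV);v,u=np.mgrid[:480,:640]
b=(cv2.inRange(hsv,(100,120,40),(130,255,255))>0)&(u<220)
h=cv2.convexHull(np.c_[u[b],v[b]].astype(np.int32))[:,0];P=ray(h,.022)
C,rr=circ(P)
for _ in range(4):
    d=np.hypot(*(P[:,:2]-C).T);P=P[abs(d-rr)<.004];C,rr=circ(P)
print("plate",C,rr)
M=np.array([.5002,.2779]);a=np.array([-.9097,.4153]);G=M-.04*a;print("grasp",G,"from plate",np.hypot(*(G-C)))
print(to([*G,T[2]]));print(s["joints"],E)
E
```

```text
time_s: 1.7
tool_pos: [0.2461, -0.6013, 0.3033]
ee_rot: [[-0.913, 0.408, -0.0], [0.408, 0.913, 0.001], [0.001, 0.001, -1.0]]
wrist_force: [-0.1, -0.1, -1.0]
finger_gap: 0.0852
finger_force: 0.0
plate [0.50800031 0.28091107] 0.0802261878448419
grasp [0.536588 0.261288] from plate 0.0346744994658816
[7.190e-01 7.551e+00 5.000e-03]
[ 1.48652027  0.52728512 -0.50263416  1.577303    0.27413366  1.10885756
  2.06913264] [[-9.13189588e-01  4.07534755e-01 -4.47136195e-04]
 [ 4.07534264e-01  9.13189474e-01  8.98652909e-04]
 [ 7.74552360e-04  6.38417160e-04 -9.99999496e-01]]
```

```bash
python3 -m crank '[[[0.036,0.3775,0],[0,0,0],1],[[0.036,0.3775,0],[0,0,0],1],[[0.036,0.3775,0],[0,0,0],1],[[0.036,0.3775,0],[0,0,0],1],[[0.036,0.3775,0],[0,0,0],1],[[0.036,0.3775,0],[0,0,0],1],[[0.036,0.3775,0],[0,0,0],1],[[0.036,0.3775,0],[0,0,0],1],[[0.036,0.3775,0],[0,0,0],1],[[0.036,0.3775,0],[0,0,0],1],[[0.036,0.3775,0],[0,0,0],1],[[0.036,0.3775,0],[0,0,0],1],[[0.036,0.3775,0],[0,0,0],1],[[0.036,0.3775,0],[0,0,0],1],[[0.036,0.3775,0],[0,0,0],1],[[0.036,0.3775,0],[0,0,0],1],[[0.036,0.3775,0],[0,0,0],1],[[0.036,0.3775,0],[0,0,0],1],[[0.036,0.3775,0],[0,0,0],1],[[0.036,0.3775,0],[0,0,0],1]]'
cat > kin.py <<'E'
# fit serial arm: z,y,z,y,z,y,z axes (signs) with 4 lengths
from scipy.spatial.transform import Rotation as Ro
import numpy as np, itertools
D=[([1.139,.468,-.012,1.604,.006,1.071,-.056],[.246,-.601,.303],[[.925,.379,-.001],[.379,-.925,.002],[0,-.002,-1]])]
def fk(q,sg,L,b=0,o7=0):
    R=Ro.from_euler('z',b);p=np.zeros(3);ax='zyzyzyz';A=[]
    for i in range(7):
        R=R*Ro.from_euler(ax[i],sg[i]*q[i])
        if i==6: R=R*Ro.from_euler('z',o7)
        A.append(R.apply([0,0,1]))
    return R.as_matrix(),A
E
python3 - <<'E'
from q import *
from kin import *
import json
S=[(D[0][0],D[0][1],D[0][2]),([1.48652,.52729,-.50263,1.5773,.27413,1.10886,2.06913],[.2461,-.6013,.3033],[[-.91319,.40753,-.00045],[.40753,.91319,.0009],[.00077,.00064,-1]]),(list(s["joints"]),list(T),E.tolist())]
json.dump(S,open("S.json","w"))
print("joints",np.round(s["joints"],3),T.round(4),"to go",to([.5366,.2613,T[2]]))
best=[]
for sg in itertools.product([1,-1],repeat=7):
  for b in(0,np.pi/2,np.pi,-np.pi/2):
    for o in(0,np.pi/2,np.pi,-np.pi/2):
      e=sum(np.abs(fk(q,sg,0,b,o)[0]-np.array(R)).max() for q,_,R in S);best.append((e,sg,b,o))
best.sort(key=lambda x:x[0])
for bb in best[:4]:
    print(bb);A=[];y=[]
    for q,p,_ in S:
        ax=fk(q,bb[1],0,bb[2],bb[3])[1];A.append(np.c_[[0,0,1],ax[1],ax[3],ax[5]]);y.append(p)
    x=np.linalg.lstsq(np.vstack(A),np.hstack(y),rcond=None);print(x[0],x[1],x[3])
E
```

```text
time_s: 3.7
tool_pos: [0.5421, 0.2608, 0.3032]
ee_rot: [[-0.911, 0.413, -0.001], [0.413, 0.911, -0.001], [0.0, -0.001, -1.0]]
wrist_force: [1.1, -1.1, 0.4]
finger_gap: 0.0854
finger_force: 0.0
joints [ 0.101  0.536 -0.831  1.686  0.433  1.115  0.29 ] [0.5421 0.2608 0.3032] to go [ 0.043 -0.015  0.   ]
(np.float64(0.000710656391990165), (-1, 1, -1, 1, -1, 1, -1), 0, 1.5707963267948966)
[-81.64458308   0.55104675   0.33796307 -81.62128953] [0.00067554] [2.99662091e+00 1.69539069e+00 3.81986232e-01 2.30303051e-04]
(np.float64(0.0007106563919905536), (-1, -1, -1, -1, -1, -1, -1), 3.141592653589793, -1.5707963267948966)
[-81.64458308   0.55104675   0.33796307 -81.62128953] [0.00067554] [2.99662091e+00 1.69539069e+00 3.81986232e-01 2.30303051e-04]
(np.float64(0.005270683671842674), (-1, 1, -1, 1, -1, 1, -1), -1.5707963267948966, 0)
[ 1.18441382e+03 -1.01402043e+00  2.13725756e+00  1.18225246e+03] [0.32448218] [2.99662091e+00 1.69539069e+00 3.81986232e-01 2.30303051e-04]
(np.float64(0.005270683671842811), (-1, -1, -1, -1, -1, -1, -1), 1.5707963267948966, 3.141592653589793)
[ 1.18441382e+03 -1.01402043e+00  2.13725756e+00  1.18225246e+03] [0.32448218] [2.99662091e+00 1.69539069e+00 3.81986232e-01 2.30303051e-04]
```

```bash
python3 -m crank '[[[0.043,-0.015,0.22],[0,0,0],-0.15],[[0,0,0.22],[0,0,0],-0.15],[[0,0,0.22],[0,0,0],-0.15],[[0,0,0.22],[0,0,0],-0.15],[[0,0,0.22],[0,0,0],-0.15],[[0,0,0],[0,0,0],-0.15],[[0,0,0],[0,0,0],-0.15]]'
python3 - <<'E'
from q import *
w=cap("wrist");w["s"]=s;W2=pts(w);cv2.imwrite("pics/w1.png",w["pixels"])
hsv=cv2.cvtColor(w["pixels"],cv2.COLOR_BGR2HSV)
m=(cv2.inRange(hsv,(5,60,60),(25,255,255))>0)&(W2[...,2]>.02)&(W2[...,2]<.045)&(np.hypot(W2[...,0]-.51,W2[...,1]-.28)<.12)
Q=W2[m];print(m.sum(),T.round(4),np.nanmedian(Q[:,2]))
mm=Q.mean(0);a=np.array([-.9097,.4153])
_,_,V=np.linalg.svd((Q-mm)[:,:2],full_matrices=False);print("axis",V[0])
q=(Q[:,:2]-T[:2])@E[:2,0];y=(Q[:,:2]-T[:2])@E[:2,1]
print("along tool x from tcp",q.min(),q.max())
for lo in np.arange(-.06,.12,.02):
    i=(q>lo)&(q<lo+.02)
    if i.sum()>5: print(round(lo+.01,3),(np.percentile(y[i],[2,50,98])*1e3).round(1),np.median(Q[i][:,2]).round(4))
E
```

```text
time_s: 4.4
tool_pos: [0.5362, 0.2599, 0.1719]
ee_rot: [[-0.911, 0.413, -0.001], [0.413, 0.911, -0.0], [0.001, -0.0, -1.0]]
wrist_force: [0.6, -0.3, 0.6]
finger_gap: 0.0363
finger_force: 0.0
13088 [0.5362 0.2599 0.1719] 0.03239238124470971
axis [ 0.91080751 -0.4128313 ]
along tool x from tcp -0.06073764354316508 0.13169000278784807
-0.05 [-4.2  2.5  9.3] 0.0328
-0.03 [-4.1  2.4  9. ] 0.0328
-0.01 [-3.5  2.9  9.3] 0.0329
0.01 [-4.   2.3  9. ] 0.0329
0.03 [-3.9  2.7  9.3] 0.0329
0.05 [-3.8  2.6  9. ] 0.0329
0.07 [-3.7  2.5  9.2] 0.0329
0.09 [-7.6  2.4 12.7] 0.0328
0.11 [-18.    2.7  23.2] 0.0297
```

View pics/w1.png

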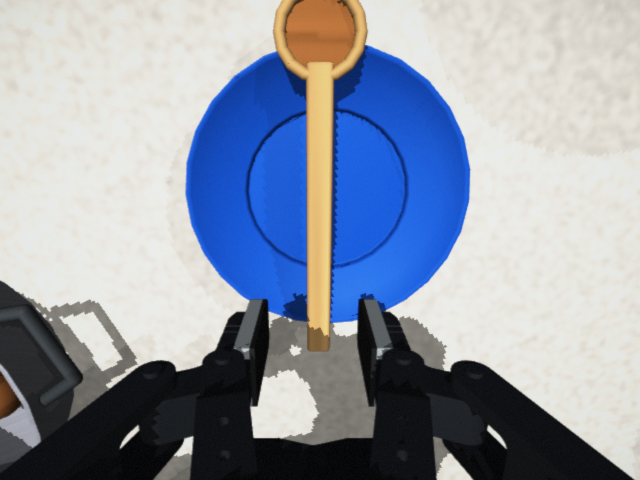

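The wrist view shows the spoon's handle (320,200) centred between the fingers, about 2 mm towards +y. Going down to grasp.

```bash
python3 -m crank '[[[0,0.018,0.18],[0,0,0],-0.15],[[0,0,0.18],[0,0,0],-0.15],[[0,0,0.18],[0,0,0],-0.15],[[0,0,0.12],[0,0,0],-0.15],[[0,0,0.065],[0,0,0],-0.15],[[0,0,0],[0,0,0],-0.15],[[0,0,0],[0,0,0],-0.5],[[0,0,0],[0,0,0],-0.6],[[0,0,0],[0,0,0],-0.8],[[0,0,0],[0,0,0],-1],[[0,0,0],[0,0,0],-1],[[0,0,0],[0,0,0],-1],[[0,0,0],[0,0,0],-1]]' 80
```

```text
time_s: 5.75
tool_pos: [0.5377, 0.2623, 0.0861]
ee_rot: [[-0.911, 0.413, 0.002], [0.413, 0.911, 0.001], [-0.001, 0.001, -1.0]]
wrist_force: [-1.4, -0.4, 4.8]
finger_gap: 0.0122
finger_force: 78.2
```

```bash
python3 -m crank '[[[0,0,-0.1],[0,0,0],-1],[[0,0,-0.2],[0,0,0],-1],[[0,0,-0.3],[0,0,0],-1],[[0,0,-0.3],[0,0,0],-1],[[0,0,-0.3],[0,0,0],-1],[[0,0,-0.3],[0,0,0],-1],[[0,0,0],[0,-0.04,0],-1],[[0,0,0],[0,-0.04,0],-1],[[0,0,0],[0,-0.04,0],-1],[[0,0,0],[0,0,0],-1]]'
python3 - <<'E'
from q import *
from kin import *
import json
S=json.load(open("S.json"));S.append((list(s["joints"]),list(T),E.tolist()));json.dump(S,open("S.json","w"))
print(np.round(s["joints"],3),T.round(4));sg=(-1,1,-1,1,-1,1,-1)
from scipy.optimize import least_squares
ax='zyzyzyz'
def FK(q,x):
    off=[[0,0,x[0]],[0,0,0],[x[4],0,x[1]],[x[5],0,0],[x[6],0,x[2]],[x[7],0,0],[0,0,x[3]]]
    R=np.eye(3);p=np.zeros(3)
    for i in range(7):
        p=p+R@np.array(off[i]);R=R@Ro.from_euler(ax[i],sg[i]*q[i]).as_matrix()
    return p,R@Ro.from_euler('z',np.pi/2).as_matrix()
for n in (4,8):
    f=lambda x:np.hstack([np.hstack([FK(q,np.r_[x,np.zeros(8-n)])[0]-p for q,p,_ in S]),.003*(x-np.r_[.35,.4,.4,.25,0,0,0,0][:n])*(1 if n==8 else .01)])
    o=least_squares(f,np.r_[.35,.4,.4,.25,0,0,0,0][:n]);print(n,o.x.round(4),np.abs(o.fun[:12]).max())
E
```

```text
time_s: 6.75
tool_pos: [0.5343, 0.2637, 0.2654]
ee_rot: [[-0.849, 0.407, 0.337], [0.378, 0.913, -0.151], [-0.369, -0.001, -0.929]]
wrist_force: [-0.7, 0.6, -0.7]
finger_gap: 0.012
finger_force: 78.2
[-0.126  0.448 -0.653  1.882  0.816  0.899 -0.084] [0.5343 0.2637 0.2654]
4 [0.2168 0.5921 0.4246 0.2387] 0.02612186582040371
8 [ 0.4559  0.3292  0.4855  0.1201  0.1403 -0.0307 -0.0223  0.0691] 0.030364895648827384
```

```bash
python3 -m crank '[[[0,0,0],[0,-0.036,0],-1],[[0,0,0],[0,-0.036,0],-1],[[0,0,0],[0,-0.036,0],-1],[[0,0,0],[0,-0.036,0],-1],[[0,0,0],[0,0,0],-1]]'
cat >> q.py <<'E'
tipT=np.array([.1395,0,.0645]);tip=T+E@tipT;POT=np.array([.5141,-.0226])
if __name__=="__main__": print("tip",tip.round(4),"slope",np.degrees(np.arcsin(-E[2,0])).round(1),"h az",np.degrees(np.arctan2(E[1,0],E[0,0])).round(1), "roll",E[2,1].round(3),"F",np.round(s["wrist_force"],1))
E
python3 q.py
```

```text
time_s: 7.25
tool_pos: [0.5356, 0.2624, 0.2631]
ee_rot: [[-0.619, 0.411, 0.669], [0.276, 0.912, -0.305], [-0.735, -0.004, -0.678]]
wrist_force: [0.3, 0.6, -0.9]
finger_gap: 0.0124
finger_force: 78.2
joints [-0.407  0.442 -0.472  2.027  1.354  0.996 -0.641] pos [0.5356 0.2624 0.2631] t 7.25
[[-0.619  0.411  0.669]
 [ 0.276  0.912 -0.305]
 [-0.735 -0.004 -0.678]]
tip [0.4924 0.2811 0.1168] slope 47.3 h az 156.0 roll -0.004 F [ 0.3  0.6 -0.9]
```

```bash
python3 -m crank '[[[-0.08,-0.16,0.088],[0,0,0],-1],[[-0.08,-0.16,0.088],[0,0,0],-1],[[-0.08,-0.16,0.088],[0,0,0],-1],[[-0.08,-0.16,0.088],[0,0,0],-1],[[-0.08,-0.16,0.088],[0,0,0],-1],[[-0.08,-0.16,0.088],[0,0,0],-1],[[-0.08,-0.16,0.088],[0,0,0],-1],[[-0.08,-0.16,0.088],[0,0,0],-1],[[-0.08,-0.16,0.088],[0,0,0],-1],[[-0.08,-0.16,0.088],[0,0,0],-1],[[-0.08,-0.16,0.088],[0,0,0],-1],[[-0.08,-0.16,0.088],[0,0,0],-1],[[0,0,0],[0,0,0],-1]]' 110
python3 - <<'E'
from q import *
import os;os.system("python3 q.py")
print("to start",to(T+np.array([.5564,-.0098,tip[2]])-tip))
c=cap("top");im=c["pixels"];W=pts(c);cv2.imwrite("pics/t2.png",cv2.resize(im[180:330,140:360],(792,540)))
c=cap("scene");cv2.imwrite("pics/s2.png",cv2.resize(c["pixels"][120:280,240:470],(792,551)))
E
```

```text
time_s: 8.55
tool_pos: [0.599, -0.0246, 0.2651]
ee_rot: [[-0.612, 0.422, 0.669], [0.284, 0.907, -0.312], [-0.738, -0.001, -0.675]]
wrist_force: [-0.1, -0.1, -0.7]
finger_gap: 0.0113
finger_force: 109.7
joints [ 0.026  0.316 -0.246  2.179  1.726  0.523 -0.59 ] pos [ 0.599  -0.0246  0.2651] t 8.55
[[-0.612  0.422  0.669]
 [ 0.284  0.907 -0.312]
 [-0.738 -0.001 -0.675]]
tip [ 0.5567 -0.0051  0.1187] slope 47.6 h az 155.1 roll -0.001 F [-0.1 -0.1 -0.7]
to start [-0.009 -0.037  0.01 ]
this script no longer has the robotException ignored in: <_io.TextIOWrapper mode='rw' encoding='UTF-8'>
Traceback (most recent call last):
BrokenPipeError: [Errno 32] Broken pipe
```

```bash
cat > fit.py <<'E'
from kin import *
import json
from scipy.optimize import least_squares
sg=(-1,1,-1,1,-1,1,-1);ax='zyzyzyz'
def FK(q,x):
    o=np.zeros((8,3));o[0,2]=x[0];o[2,2]=x[1];o[4,2]=x[2];o[7,2]=x[3];o[2:4,0]=x[4:6];o[4:6,0]=x[6],x[7];o[6,0]=x[8];o[1,1]=x[9];o[3,1]=x[10];o[5,1]=x[11]
    R=np.eye(3);p=np.zeros(3)
    for i in range(7):
        p=p+R@o[i];R=R@Ro.from_euler(ax[i],sg[i]*q[i]).as_matrix()
    return p+R@o[7],R@Ro.from_euler('z',np.pi/2).as_matrix()
S=json.load(open("S.json"))
def fit(S):
    x0=np.r_[.35,.4,.4,.25,np.zeros(8)];w=np.r_[.02*np.ones(4),.1*np.ones(8)]*.1
    f=lambda x:np.hstack([np.hstack([FK(q,x)[0]-p for q,p,_ in S]),w*(x-x0)]);o=least_squares(f,x0);return o.x,np.abs(o.fun[:3*len(S)]).max()
E
python3 - <<'E'
from q import *
from fit import *
S=S[:4]
S.append(([-.407,.442,-.472,2.027,1.354,.996,-.641],[.5356,.2624,.2631],[[-.619,.411,.669],[.276,.912,-.305],[-.735,-.004,-.678]]))
S.append((list(s["joints"]),list(T),E.tolist()));json.dump(S,open("S.json","w"))
for q,p,R in S: print(np.abs(FK(q,np.zeros(12))[1]-np.array(R)).max().round(4),end=" ")
x,e=fit(S);print(x.round(4),e)
E
```

```text
0.0007 0.0 0.0 0.0 0.0007 0.0 [ 3.091e-01  5.190e-01  4.727e-01  2.413e-01  9.000e-04 -2.000e-04
  1.100e-03 -6.000e-04  0.000e+00 -2.870e-02 -4.700e-03 -4.000e-04] 9.025864758227531e-05
```

```bash
cat > plan.py <<'E'
from q import *
from fit import *
x,_=fit(S)
lo=np.array([-2.53,-.31,-1.57,.28,-1.29,.15,-2.92]);hi=np.array([2.53,2.02,1.55,2.44,4.43,1.84,2.92])
def ik(p,R,q0):
    def f(q):
        a,B=FK(q,x);return np.r_[(a-p)*100,Ro.from_matrix(B.T@R).as_rotvec()*20,.02*(q-q0)]
    o=least_squares(f,np.clip(q0,lo+1e-3,hi-1e-3),bounds=(lo,hi));return o.x,np.abs(o.fun[:3]).max()/100,np.abs(o.fun[3:6]).max()/20
def run(h,slope,cr=.053,off=.011):
    h=np.radians(h);sl=np.radians(slope);hv=np.array([np.cos(h),np.sin(h),0])
    X=hv*np.cos(sl)-np.array([0,0,np.sin(sl)]);Z=-hv*np.sin(sl)-np.array([0,0,np.cos(sl)]);R=np.c_[X,np.cross(Z,X),Z]
    q=np.array(s["joints"]);c=np.r_[POT,0]+off*hv;mg=[]
    P=[c+[cr,0,.005+zz] for zz in(.11,.08,.05,.02)]+[c+[cr*np.cos(f),-cr*np.sin(f),.005] for f in np.radians(np.arange(0,721,15))]
    for p in P:
        q,e1,e2=ik(p-R@tipT,R,q);mg.append((e1,e2,*np.minimum(q-lo,hi-q)))
    mg=np.array(mg);print(round(np.degrees(h)),slope,"err",mg[:,:2].max(0).round(4),"min margins",mg[:,2:].min(0).round(2),"q end",q.round(2))
if __name__=="__main__":
    for h,sl in((155,47.5),(140,47.5),(125,47.5),(110,47.5),(155,52),(90,47.5)): run(h,sl)
E
python3 plan.py
```

```text
155 47.5 err [0. 0.] min margins [2.25 0.63 1.11 0.   2.07 0.35 1.76] q end [ 0.17  0.58 -0.39  2.21  2.14  0.7  -0.96]
140 47.5 err [0. 0.] min margins [2.43 0.66 1.23 0.04 2.43 0.56 1.76] q end [ 0.01  0.58 -0.27  2.16  1.82  0.77 -0.96]
125 47.5 err [0. 0.] min margins [2.36 0.71 1.28 0.11 2.6  0.67 1.79] q end [-0.07  0.6  -0.23  2.09  1.53  0.89 -0.94]
110 47.5 err [0. 0.] min margins [2.34 0.76 1.3  0.19 2.43 0.76 1.79] q end [-0.1   0.64 -0.22  2.01  1.29  1.01 -0.95]
155 52 err [0.0016 0.0052] min margins [1.5  0.48 0.01 0.   2.   0.   1.68] q end [ 0.86  1.43 -1.48  2.22  2.39  1.64 -0.26]
90 47.5 err [0. 0.] min margins [2.34 0.83 1.31 0.3  2.23 0.55 1.75] q end [-0.11  0.69 -0.21  1.89  1.03  1.18 -1.01]
```

J4 would hit its limit near the robot with this handle direction. Turning the spoon about 35° so its handle passes over the right-far rim gives margin.

```bash
python3 -m crank '[[[0,0,0],[0.0287,0,0.0263],-1],[[0,0,0],[0.0287,0,0.0263],-1],[[0,0,0],[0.0287,0,0.0263],-1],[[0,0,0],[0.0287,0,0.0263],-1],[[0,0,0],[0.0287,0,0.0263],-1],[[0,0,0],[0,0,0],-1]]'
cat > st.py <<'E'
from q import *
c=cap("scene");R=np.array(c["R"]);t=np.array(c["t"]);K=np.array(c["intrinsics"])
im=c["pixels"].copy();p=K@(R@tip+t);uv=p[:2]/p[2];print("tip px",uv)
cv2.drawMarker(im,tuple(np.int32(uv.round())),(255,0,255),0,6,1)
cv2.imwrite("pics/s3.png",cv2.resize(im[120:280,240:470],(792,551)))
print("to start",to(T+np.array([.5616,-.0131,tip[2]])-tip),"down unit",to(T+[0,0,-.12]))
E
python3 q.py; python3 st.py
```

```text
time_s: 9.15
tool_pos: [0.5996, -0.0172, 0.2641]
ee_rot: [[-0.344, 0.861, 0.374], [0.584, 0.509, -0.632], [-0.735, 0.001, -0.678]]
wrist_force: [-0.3, -0.1, -1.0]
finger_gap: 0.0116
finger_force: 109.8
joints [-0.119  0.439 -0.248  1.983  1.211  1.002 -0.652] pos [ 0.5996 -0.0172  0.2641] t 9.15
[[-0.344  0.861  0.374]
 [ 0.584  0.509 -0.632]
 [-0.735  0.001 -0.678]]
tip [0.5757 0.0235 0.1179] slope 47.3 h az 120.5 roll 0.001 F [-0.3 -0.1 -1. ]
tip px [365.08160203 214.50515902]
to start [-0.138 -0.256  0.149] down unit [ 0.735 -0.001  0.678]
```

View pics/s3.png

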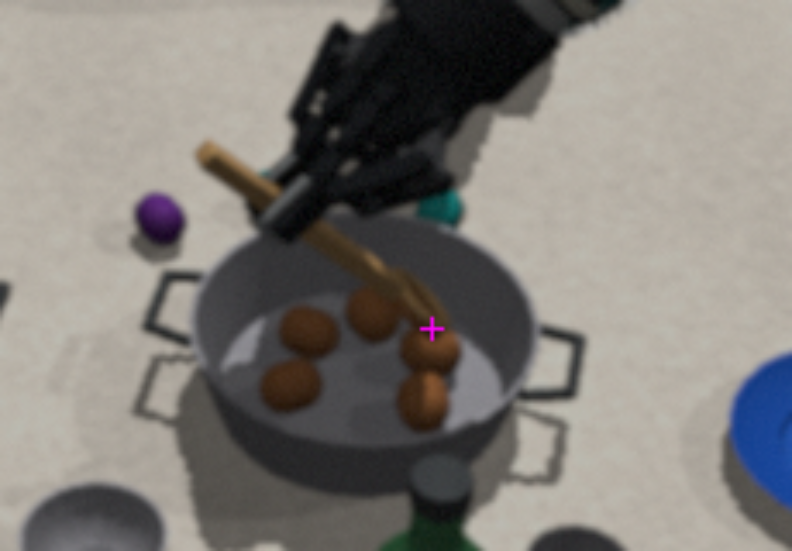

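The view shows the spoon held bowl down over the pot, with the predicted tip at the bowl's end (crop 432,328), so the hand-to-tip model holds. Moving over the far side and down.

```bash
python3 -m crank '[[[-0.028,-0.051,0.03],[0,0,0],-1],[[-0.028,-0.051,0.03],[0,0,0],-1],[[-0.028,-0.051,0.03],[0,0,0],-1],[[-0.028,-0.051,0.03],[0,0,0],-1],[[-0.028,-0.051,0.03],[0,0,0],-1],[[0,0,0],[0,0,0],-1],[[0.08,0,0.073],[0,0,0],-1],[[0.08,0,0.073],[0,0,0],-1],[[0.08,0,0.073],[0,0,0],-1],[[0.08,0,0.073],[0,0,0],-1],[[0.08,0,0.073],[0,0,0],-1],[[0.08,0,0.073],[0,0,0],-1],[[0.08,0,0.073],[0,0,0],-1],[[0.06,0,0.056],[0,0,0],-1],[[0,0,0],[0,0,0],-1],[[0,0,0],[0,0,0],-1]]'
python3 q.py
```

```text
time_s: 10.8
tool_pos: [0.5844, -0.0553, 0.1638]
ee_rot: [[-0.344, 0.861, 0.375], [0.581, 0.509, -0.635], [-0.738, 0.0, -0.675]]
wrist_force: [0.0, -0.1, -0.1]
finger_gap: 0.0113
finger_force: 109.8
joints [-0.109  0.583 -0.185  2.074  1.43   0.9   -0.912] pos [ 0.5844 -0.0553  0.1638] t 10.8
[[-0.344  0.861  0.375]
 [ 0.581  0.509 -0.635]
 [-0.738  0.    -0.675]]
tip [ 0.5606 -0.0151  0.0173] slope 47.5 h az 120.6 roll 0.0 F [ 0.  -0.1 -0.1]
```

```bash
python3 -m crank '[[[0.02,0,0.018],[0,0,0],-1],[[0.02,0,0.018],[0,0,0],-1],[[0.02,0,0.018],[0,0,0],-1],[[0,0,0],[0,0,0],-1]]' | grep -E "pos|force"
python3 -m crank '[[[0.006,0,0.0056],[0,0,0],-1],[[0.006,0,0.0056],[0,0,0],-1],[[0,0,0],[0,0,0],-1]]' | grep -E "pos|force"
```

```text
tool_pos: [0.584, -0.0554, 0.1536]
wrist_force: [-1.1, 0.1, -0.2]
finger_force: 109.8
tool_pos: [0.5841, -0.0554, 0.1519]
wrist_force: [0.2, -0.1, -0.7]
finger_force: 109.8
```

```bash
python3 -m crank '[[[0.006,0,0.0056],[0,0,0],-1],[[0,0,0],[0,0,0],-1]]' | grep -E "pos|wrist_force"; python3 q.py | tail -1
```

```text
tool_pos: [0.5843, -0.0555, 0.1511]
wrist_force: [-0.0, -1.1, 0.4]
tip [ 0.5606 -0.0154  0.0047] slope 47.5 h az 120.6 roll 0.0 F [-0.  -1.1  0.4]
```

```bash
for i in 1 2; do python3 -m crank '[[[0.006,0,0.0056],[0,0,0],-1],[[0,0,0],[0,0,0],-1]]' | grep -E "pos|wrist_force"; python3 q.py | tail -1; done
```

```text
tool_pos: [0.5844, -0.0558, 0.1504]
wrist_force: [0.6, -1.1, 2.0]
tip [ 0.5609 -0.0157  0.004 ] slope 47.6 h az 120.5 roll 0.0 F [ 0.6 -1.1  2. ]
tool_pos: [0.5846, -0.056, 0.1497]
wrist_force: [1.0, -2.1, 4.8]
tip [ 0.5612 -0.0161  0.0032] slope 47.6 h az 120.5 roll 0.001 F [ 1.  -2.1  4.8]
```

```bash
python3 - <<'E'
import numpy as np
for k in range(20):
    p=np.radians(-18*k-99);h=np.cos(p-np.radians(120.5));y=np.cos(p-np.radians(30.5));print(k,(.0461*np.array([.674*h,y,-.738*h])).round(3))
E
```

```text
0 [-0.024 -0.029  0.026]
1 [-0.017 -0.039  0.018]
2 [-0.008 -0.045  0.009]
3 [ 0.002 -0.046 -0.002]
4 [ 0.011 -0.043 -0.012]
5 [ 0.02  -0.036 -0.022]
6 [ 0.026 -0.025 -0.029]
7 [ 0.03  -0.012 -0.033]
8 [ 0.031  0.003 -0.034]
9 [ 0.029  0.017 -0.032]
10 [ 0.024  0.029 -0.026]
11 [ 0.017  0.039 -0.018]
12 [ 0.008  0.045 -0.009]
13 [-0.002  0.046  0.002]
14 [-0.011  0.043  0.012]
15 [-0.02   0.036  0.022]
16 [-0.026  0.025  0.029]
17 [-0.03   0.012  0.033]
18 [-0.031 -0.003  0.034]
19 [-0.029 -0.017  0.032]
```

```bash
python3 -m crank '[[[-0.028,-0.029,0.022],[0,0,0],-1],[[-0.024,-0.029,0.026],[0,0,0],-1],[[-0.024,-0.029,0.026],[0,0,0],-1],[[-0.017,-0.039,0.018],[0,0,0],-1],[[-0.017,-0.039,0.018],[0,0,0],-1],[[-0.017,-0.039,0.018],[0,0,0],-1],[[-0.008,-0.045,0.009],[0,0,0],-1],[[-0.008,-0.045,0.009],[0,0,0],-1],[[-0.008,-0.045,0.009],[0,0,0],-1]]' | grep wrist_f;python3 q.py|tail -1
python3 -m crank '[[[0.002,-0.046,-0.002],[0,0,0],-1],[[0.002,-0.046,-0.002],[0,0,0],-1],[[0.002,-0.046,-0.002],[0,0,0],-1],[[0.011,-0.043,-0.012],[0,0,0],-1],[[0.011,-0.043,-0.012],[0,0,0],-1],[[0.011,-0.043,-0.012],[0,0,0],-1]]' | grep wrist_f;python3 q.py|tail -1
```

```text
wrist_force: [1.4, 0.7, 1.7]
tip [ 0.5384 -0.0586  0.0035] slope 47.5 h az 120.6 roll 0.0 F [1.4 0.7 1.7]
wrist_force: [3.9, 3.6, 1.1]
tip [ 0.509  -0.0667  0.0038] slope 47.5 h az 120.5 roll 0.004 F [3.9 3.6 1.1]
```

```bash
python3 -m crank '[[[0.02,-0.036,-0.022],[0,0,0],-1],[[0.02,-0.036,-0.022],[0,0,0],-1],[[0.02,-0.036,-0.022],[0,0,0],-1],[[0.026,-0.025,-0.029],[0,0,0],-1],[[0.026,-0.025,-0.029],[0,0,0],-1],[[0.026,-0.025,-0.029],[0,0,0],-1],[[0.03,-0.012,-0.033],[0,0,0],-1],[[0.03,-0.012,-0.033],[0,0,0],-1],[[0.03,-0.012,-0.033],[0,0,0],-1]]' | grep wrist_f;python3 q.py|tail -1
python3 - <<'E'
from q import *
c=cap("top");cv2.imwrite("pics/t4.png",cv2.resize(c["pixels"][200:345,215:375],(640,580)))
E
```

```text
wrist_force: [2.4, 1.0, 2.0]
tip [ 0.465  -0.0454  0.0038] slope 47.5 h az 120.5 roll 0.002 F [2.4 1.  2. ]
```

View pics/t4.png

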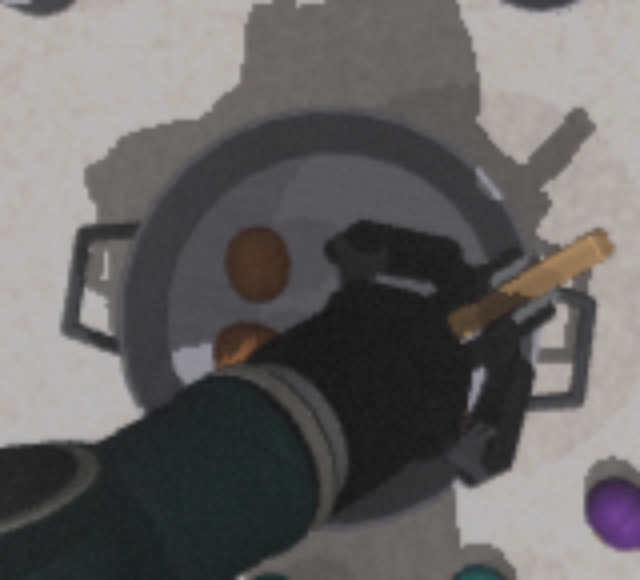

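The spoon is in the pot (tail at crop 600,245) and nuts are being pushed, but the pot looks shifted by a few pixels. I'll measure that.

```bash
cat > pot.py <<'E'
from m import *
def potfind(W):
    d=np.hypot(W[...,0]-.51,W[...,1]+.025);Q=W[(d<.135)&(W[...,2]>.05)&(W[...,2]<.066)]
    def f(x): 
        return np.hypot(Q[:,0]-x[0],Q[:,1]-x[1])-.1022
    from scipy.optimize import least_squares
    b=None
    for x0 in((.51,-.02),(.495,-.035),(.5,-.025)):
        o=least_squares(f,x0,loss='cauchy',f_scale=.002)
        if b is None or o.cost<b.cost:b=o
    return b.x,(abs(f(b.x))<.004).sum()
if __name__=="__main__":
    from h import *
    print("then",potfind(pts(c)));c2=cap("top");W2=pts(c2);print("now",potfind(W2))
    u=np.mgrid[:480,:640][1];C=potfind(W2)[0]
    d=np.hypot(W2[...,0]-C[0],W2[...,1]-C[1]);
    hsv=cv2.cvtColor(c2["pixels"],cv2.COLOR_BGR2HSV);nm=(cv2.inRange(hsv,(0,90,30),(20,255,255))>0)&(d<.09)&(W2[...,2]<.05)
    n,l,st,ce=cv2.connectedComponentsWithStats(nm.astype(np.uint8))
    for k in range(1,n):
        if st[k,4]>40:
            N=ray(ce[k],.021)[0];dd=N[:2]-C;print("nut",N.round(4),"r",np.hypot(*dd).round(4),"ang",np.degrees(np.arctan2(dd[1],dd[0])).round(1),st[k,4])
E
python3 pot.py
```

```text
then (array([ 0.51403318, -0.0227214 ]), np.int64(1135))
now (array([ 0.4987507 , -0.03183433]), np.int64(753))
nut [0.5272 0.0057 0.021 ] r 0.0471 ang 52.8 212
nut [0.486  0.0148 0.021 ] r 0.0484 ang 105.3 106
```

The pot has been pushed about 18 mm towards near-right, because nuts were squeezed between the bowl and the wall. I'll carry on with a smaller circle about where the pot stands now, then bring the pot back gently at the end.

```bash
python3 -m crank '[[[0.031,0.003,-0.034],[0,0,0],-1],[[0.031,0.003,-0.034],[0,0,0],-1],[[0.029,0.017,-0.032],[0,0,0],-1],[[0.029,0.017,-0.032],[0,0,0],-1],[[0.024,0.029,-0.026],[0,0,0],-1],[[0.024,0.029,-0.026],[0,0,0],-1]]' | grep wrist_f;python3 q.py|tail -1; python3 -m crank '[[[0.017,0.039,-0.018],[0,0,0],-1],[[0.017,0.039,-0.018],[0,0,0],-1],[[0.008,0.045,-0.009],[0,0,0],-1],[[0.008,0.045,-0.009],[0,0,0],-1],[[-0.002,0.046,0.002],[0,0,0],-1],[[-0.002,0.046,0.002],[0,0,0],-1]]'|grep wrist_f; python3 q.py|tail -1; python3 pot.py
```

```text
wrist_force: [-0.9, -3.1, 4.1]
tip [ 0.4586 -0.015   0.0035] slope 47.5 h az 120.6 roll -0.001 F [-0.9 -3.1  4.1]
wrist_force: [-1.7, -0.9, 2.3]
tip [0.4821 0.0085 0.0034] slope 47.5 h az 120.6 roll 0.0 F [-1.7 -0.9  2.3]
then (array([ 0.51403318, -0.0227214 ]), np.int64(1135))
now (array([ 0.49897355, -0.03178971]), np.int64(961))
nut [ 0.4538 -0.0855  0.021 ] r 0.0702 ang -130.1 218
nut [ 0.43   -0.0014  0.021 ] r 0.0754 ang 156.2 135
nut [ 0.4245 -0.0365  0.021 ] r 0.0746 ang -176.4 181
```

```bash
python3 -m crank '[[[-0.011,0.043,0.012],[0,0,0],-1],[[-0.011,0.043,0.012],[0,0,0],-1],[[-0.02,0.036,0.022],[0,0,0],-1],[[-0.02,0.036,0.022],[0,0,0],-1],[[-0.026,0.025,0.029],[0,0,0],-1],[[-0.026,0.025,0.029],[0,0,0],-1]]' | grep wrist_f;python3 q.py|tail -1; python3 -m crank '[[[-0.03,0.012,0.033],[0,0,0],-1],[[-0.03,0.012,0.033],[0,0,0],-1],[[-0.031,-0.003,0.034],[0,0,0],-1],[[-0.031,-0.003,0.034],[0,0,0],-1],[[-0.029,-0.017,0.032],[0,0,0],-1],[[-0.029,-0.017,0.032],[0,0,0],-1]]'|grep wrist_f; python3 q.py|tail -1; python3 pot.py
```

```text
wrist_force: [0.2, 0.8, 1.4]
tip [0.5142 0.0027 0.0035] slope 47.5 h az 120.6 roll 0.0 F [0.2 0.8 1.4]
wrist_force: [0.2, 0.5, 1.2]
tip [ 0.5296 -0.0254  0.0037] slope 47.5 h az 120.5 roll 0.003 F [0.2 0.5 1.2]
then (array([ 0.51403318, -0.0227214 ]), np.int64(1135))
now (array([ 0.49932009, -0.03205156]), np.int64(733))
nut [ 0.4538 -0.0856  0.021 ] r 0.0703 ang -130.4 210
nut [0.435 0.002 0.021] r 0.0728 ang 152.1 223
nut [ 0.4266 -0.0375  0.021 ] r 0.0729 ang -175.7 215
```

```bash
python3 -m crank '[[[-0.024,-0.029,0.026],[0,0,0],-1],[[-0.024,-0.029,0.026],[0,0,0],-1],[[-0.017,-0.039,0.018],[0,0,0],-1],[[-0.017,-0.039,0.018],[0,0,0],-1],[[-0.008,-0.045,0.009],[0,0,0],-1],[[-0.008,-0.045,0.009],[0,0,0],-1]]' | grep wrist_f;python3 q.py|tail -1; python3 -m crank '[[[0.002,-0.046,-0.002],[0,0,0],-1],[[0.002,-0.046,-0.002],[0,0,0],-1],[[0.011,-0.043,-0.012],[0,0,0],-1],[[0.011,-0.043,-0.012],[0,0,0],-1],[[0.02,-0.036,-0.022],[0,0,0],-1],[[0.02,-0.036,-0.022],[0,0,0],-1]]'|grep wrist_f; python3 q.py|tail -1; python3 pot.py
```

```text
wrist_force: [0.7, 0.1, 1.8]
tip [ 0.5137 -0.0547  0.0036] slope 47.5 h az 120.5 roll 0.001 F [0.7 0.1 1.8]
wrist_force: [5.2, 1.3, 2.6]
tip [ 0.4824 -0.0596  0.0038] slope 47.6 h az 120.5 roll 0.001 F [5.2 1.3 2.6]
then (array([ 0.51403318, -0.0227214 ]), np.int64(1135))
now (array([ 0.49885345, -0.03178091]), np.int64(746))
nut [ 0.5649 -0.0056  0.021 ] r 0.071 ang 21.6 205
nut [0.4947 0.0348 0.021 ] r 0.0667 ang 93.5 193
nut [ 0.4395 -0.0888  0.021 ] r 0.0823 ang -136.2 45
```

```bash
python3 -m crank '[[[0.03,-0.012,-0.033],[0,0,0],-1],[[0.03,-0.012,-0.033],[0,0,0],-1],[[0.031,0.003,-0.034],[0,0,0],-1],[[0.031,0.003,-0.034],[0,0,0],-1],[[0.029,0.01,-0.032],[0,0,0],-1],[[0.029,0.01,-0.032],[0,0,0],-1]]' | grep wrist_f;python3 q.py|tail -1;python3 pot.py
```

```text
wrist_force: [1.4, -3.7, 4.6]
tip [ 0.4651 -0.033   0.0037] slope 47.6 h az 120.6 roll -0.002 F [ 1.4 -3.7  4.6]
then (array([ 0.51403318, -0.0227214 ]), np.int64(1135))
now (array([ 0.49886025, -0.03187649]), np.int64(882))
nut [ 0.5651 -0.0054  0.021 ] r 0.0713 ang 21.8 202
nut [0.4941 0.0337 0.021 ] r 0.0658 ang 94.1 195
```

```bash
python3 -m crank '[[[0.024,0.029,-0.026],[0,0,0],-1],[[0.024,0.029,-0.026],[0,0,0],-1],[[0.017,0.039,-0.018],[0,0,0],-1],[[0.017,0.039,-0.018],[0,0,0],-1],[[0.008,0.045,-0.009],[0,0,0],-1],[[0.008,0.045,-0.009],[0,0,0],-1],[[-0.002,0.046,0.002],[0,0,0],-1],[[-0.002,0.046,0.002],[0,0,0],-1]]'|grep wrist_f; python3 q.py|tail -1; python3 -m crank '[[[-0.011,0.043,0.012],[0,0,0],-1],[[-0.011,0.043,0.012],[0,0,0],-1],[[-0.02,0.036,0.022],[0,0,0],-1],[[-0.02,0.036,0.022],[0,0,0],-1],[[-0.026,0.025,0.029],[0,0,0],-1],[[-0.026,0.025,0.029],[0,0,0],-1]]' | grep wrist_f;python3 q.py|tail -1; python3 pot.py
```

```text
wrist_force: [-2.5, -0.8, 1.4]
tip [0.4905 0.0026 0.0033] slope 47.5 h az 120.6 roll 0.0 F [-2.5 -0.8  1.4]
wrist_force: [-1.1, 0.4, 0.4]
tip [ 0.5227 -0.0031  0.0034] slope 47.5 h az 120.6 roll 0.0 F [-1.1  0.4  0.4]
then (array([ 0.51403318, -0.0227214 ]), np.int64(1135))
now (array([ 0.49934737, -0.03199018]), np.int64(755))
nut [ 0.44   -0.0727  0.021 ] r 0.072 ang -145.5 207
nut [0.4354 0.0015 0.021 ] r 0.0722 ang 152.4 210
nut [ 0.4264 -0.0373  0.021 ] r 0.0731 ang -175.9 205
```

```bash
python3 -m crank '[[[-0.03,0.012,0.033],[0,0,0],-1],[[-0.01,0.03,0.011],[0,0,0],-1],[[0,0.03,0],[0,0,0],-1],[[0,0.03,0],[0,0,0],-1],[[0,0.03,0],[0,0,0],-1]]' | grep wrist_f;python3 q.py|tail -1; python3 pot.py
```

```text
wrist_force: [-7.7, -4.2, 5.1]
tip [ 0.5366 -0.0045  0.0028] slope 47.6 h az 120.8 roll -0.007 F [-7.7 -4.2  5.1]
then (array([ 0.51403318, -0.0227214 ]), np.int64(1135))
now (array([ 0.5065288 , -0.02891112]), np.int64(707))
nut [ 0.4476 -0.0699  0.021 ] r 0.0718 ang -145.2 206
nut [0.4423 0.0047 0.021 ] r 0.0726 ang 152.4 208
nut [ 0.4334 -0.0347  0.021 ] r 0.0734 ang -175.5 207
```

```bash
python3 -m crank '[[[0.002,0.025,-0.002],[0,0,0],-1],[[0.002,0.025,-0.002],[0,0,0],-1],[[0.002,0.025,-0.002],[0,0,0],-1],[[0,0,0],[0,0,0],-1]]' | grep wrist_f;python3 q.py|tail -1; python3 pot.py
```

```text
wrist_force: [-6.7, -5.0, 3.2]
tip [0.5444 0.0011 0.0029] slope 47.7 h az 120.7 roll -0.006 F [-6.7 -5.   3.2]
then (array([ 0.51403318, -0.0227214 ]), np.int64(1135))
now (array([ 0.51498559, -0.02433623]), np.int64(697))
nut [ 0.4566 -0.0659  0.021 ] r 0.0716 ang -144.6 203
nut [0.4505 0.009  0.021 ] r 0.0726 ang 152.7 209
nut [ 0.4434 -0.0303  0.021 ] r 0.0719 ang -175.3 204
```

```bash
python3 -m crank '[[[-0.032,-0.03,0.035],[0,0,0],-1],[[-0.032,-0.008,0.035],[0,0,0],-1],[[-0.032,-0.008,0.035],[0,0,0],-1],[[-0.032,-0.008,0.035],[0,0,0],-1],[[-0.032,-0.008,0.035],[0,0,0],-1],[[-0.032,-0.004,0.035],[0,0,0],-1],[[0,0,0],[0,0,0],-1]]' | grep wrist_f;python3 q.py|tail -1; python3 pot.py
```

```text
wrist_force: [-1.2, -2.0, 3.0]
tip [ 0.5586 -0.0305  0.0039] slope 47.6 h az 120.4 roll 0.001 F [-1.2 -2.   3. ]
then (array([ 0.51403318, -0.0227214 ]), np.int64(1135))
now (array([ 0.51491235, -0.02453633]), np.int64(677))
nut [ 0.4565 -0.0656  0.021 ] r 0.0714 ang -144.9 208
nut [0.4503 0.0091 0.021 ] r 0.0728 ang 152.5 215
nut [ 0.4436 -0.0301  0.021 ] r 0.0716 ang -175.6 209
```

```bash
python3 -m crank '[[[-0.03,0,-0.027],[0,0,0],-1],[[-0.08,0,-0.073],[0,0,0],-1],[[-0.08,0,-0.073],[0,0,0],-1],[[-0.08,0,-0.073],[0,0,0],-1],[[-0.08,0,-0.073],[0,0,0],-1],[[-0.08,0,-0.073],[0,0,0],-1],[[-0.08,0,-0.073],[0,0,0],-1],[[-0.08,0,-0.073],[0,0,0],-1],[[-0.08,0,-0.073],[0,0,0],-1],[[0,0,0],[0,0,0],-1]]' | grep wrist_f;python3 q.py; python3 pot.py
```

```text
wrist_force: [-0.0, 0.8, -1.7]
joints [-0.055  0.402 -0.217  2.054  1.275  0.923 -0.663] pos [ 0.5822 -0.0683  0.2607] t 23.2
[[-0.341  0.86   0.379]
 [ 0.582  0.51  -0.633]
 [-0.738  0.005 -0.675]]
tip [ 0.5591 -0.028   0.1142] slope 47.6 h az 120.4 roll 0.005 F [-0.   0.8 -1.7]
then (array([ 0.51403318, -0.0227214 ]), np.int64(1135))
now (array([ 0.51499438, -0.024513  ]), np.int64(573))
nut [ 0.4565 -0.0657  0.021 ] r 0.0715 ang -144.8 204
nut [0.45  0.009 0.021] r 0.0731 ang 152.7 215
nut [ 0.4432 -0.0304  0.021 ] r 0.072 ang -175.3 201
```

```bash
python3 -m crank '[[[0,0,0],[-0.0287,0,-0.0263],-1],[[0,0,0],[-0.0287,0,-0.0263],-1],[[0,0,0],[-0.0287,0,-0.0263],-1],[[0,0,0],[-0.0287,0,-0.0263],-1],[[0,0,0],[-0.0287,0,-0.0263],-1],[[0,0,0],[0,0,0],-1]]' |grep time
python3 - <<'E'
from q import *
print("to plate",to([.5377,.2623,T[2]]),T)
print(np.degrees(np.arctan2(E[1,0],E[0,0])))
c=cap("top");cv2.imwrite("pics/t5.png",cv2.resize(c["pixels"][200:345,95:375],(780,404)))
E
python3 pot.py
```

```text
time_s: 23.85
to plate [ 0.993  2.384 -1.083] [ 0.57960363 -0.07110655  0.2575852 ]
155.5812024599657
then (array([ 0.51403318, -0.0227214 ]), np.int64(1135))
now (array([ 0.51486874, -0.02421854]), np.int64(640))
nut [0.5109 0.0513 0.021 ] r 0.0757 ang 93.0 93
nut [ 0.4539 -0.0687  0.021 ] r 0.0755 ang -143.9 168
```

14 rows of (0.071, 0.17, −0.077).

```bash
python3 -m crank '[[[0.071,0.17,-0.077],[0,0,0],-1],[[0.071,0.17,-0.077],[0,0,0],-1],[[0.071,0.17,-0.077],[0,0,0],-1],[[0.071,0.17,-0.077],[0,0,0],-1],[[0.071,0.17,-0.077],[0,0,0],-1],[[0.071,0.17,-0.077],[0,0,0],-1],[[0.071,0.17,-0.077],[0,0,0],-1],[[0.071,0.17,-0.077],[0,0,0],-1],[[0.071,0.17,-0.077],[0,0,0],-1],[[0.071,0.17,-0.077],[0,0,0],-1],[[0.071,0.17,-0.077],[0,0,0],-1],[[0.071,0.17,-0.077],[0,0,0],-1],[[0.071,0.17,-0.077],[0,0,0],-1],[[0.071,0.17,-0.077],[0,0,0],-1],[[0,0,0],[0,0.044,0],-1],[[0,0,0],[0,0.044,0],-1],[[0,0,0],[0,0.044,0],-1],[[0,0,0],[0,0.044,0],-1],[[0,0,0],[0,0.044,0],-1],[[0,0,0],[0,0.044,0],-1]]' |grep time
python3 - <<'E'
from q import *
print(np.round(s["joints"],2),T.round(4),E.round(3).tolist(),"to plate",to([.5377,.2623,T[2]]))
w=cap("wrist");w["s"]=s;W2=pts(w);cv2.imwrite("pics/w3.png",w["pixels"])
hsv=cv2.cvtColor(w["pixels"],cv2.COLOR_BGR2HSV)
L=(W2-T)@E
m=(cv2.inRange(hsv,(5,60,60),(25,255,255))>0)&(L[...,2]<.1)&(abs(L[...,1])<.03)
Q=L[m];print("spoon in tool: x",Q[:,0].min(),Q[:,0].max())
for lo in np.arange(-.06,.14,.02):
    i=(Q[:,0]>lo)&(Q[:,0]<lo+.02)
    if i.sum()>5: print(round(lo+.01,2),np.median(Q[i],0).round(4))
c=cap("top");pm=(cv2.inRange(cv2.cvtColor(c["pixels"],cv2.COLOR_BGR2HSV),(100,120,40),(130,255,255))>0)
m=(cv2.inRange(hsv,(100,120,40),(130,255,255))>0);P=W2[m];P=P[np.isfinite(P[:,0])&(P[:,2]>.018)&(P[:,2]<.026)];print("plate",circ(P),len(P))
E
python3 pot.py
```

```text
time_s: 25.95
[ 0.04  0.56 -0.75  1.73  0.43  1.02  0.29] [0.5378 0.2652 0.2588] [[-0.911, 0.412, -0.008], [0.412, 0.911, 0.005], [0.009, 0.002, -1.0]] to plate [-0.009 -0.023 -0.   ]
spoon in tool: x -0.04623325870606276 0.11042116906191883
-0.05 [-0.0425 -0.001   0.0535]
-0.03 [-0.0299 -0.001   0.0534]
-0.01 [-0.0098 -0.0006  0.0533]
0.01 [ 0.011  -0.0006  0.0534]
0.03 [ 0.0303 -0.0006  0.0534]
0.05 [ 0.0504 -0.0006  0.0534]
0.07 [ 0.0705 -0.0006  0.0535]
0.09 [ 0.0917 -0.0007  0.0535]
0.11 [ 0.1056 -0.0007  0.0547]
plate (array([0.50801787, 0.28087956]), np.float64(0.07764438770482705)) 4679
then (array([ 0.51403318, -0.0227214 ]), np.int64(1135))
now (array([ 0.5145956 , -0.02421646]), np.int64(1135))
nut [ 0.5811 -0.0296  0.021 ] r 0.0668 ang -4.6 190
nut [0.5096 0.0426 0.021 ] r 0.067 ang 94.3 210
nut [ 0.4563 -0.066   0.021 ] r 0.0717 ang -144.3 194
nut [0.4496 0.0088 0.021 ] r 0.0729 ang 153.0 208
nut [ 0.4429 -0.0297  0.021 ] r 0.0719 ang -175.7 193
```

View pics/w3.png

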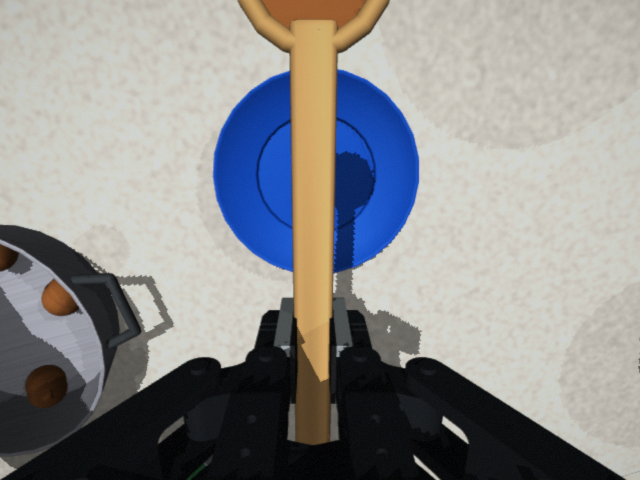

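The wrist view shows the spoon straight in the pads (315,200) above the plate. All five walnuts are in the pot, each more than 2 cm from every original position, and the pot is within 2 mm of its start. Laying the spoon down.

```bash
python3 -m crank '[[[-0.009,-0.023,0.2],[0,-0.003,0],-1],[[0,0,0.25],[0,0,0],-1],[[0,0,0.25],[0,0,0],-1],[[0,0,0.25],[0,0,0],-1],[[0,0,0.25],[0,0,0],-1],[[0,0,0.12],[0,0,0],-1],[[0,0,0.06],[0,0,0],-1],[[0,0,0.03],[0,0,0],-1],[[0,0,0],[0,0,0],-1]]'; python3 q.py | tail -1
```

```text
time_s: 27.0
tool_pos: [0.5399, 0.2605, 0.0895]
ee_rot: [[-0.911, 0.412, 0.01], [0.412, 0.911, -0.003], [-0.01, 0.001, -1.0]]
wrist_force: [-0.2, 0.3, -2.1]
finger_gap: 0.0115
finger_force: 109.8
tip [0.4134 0.3178 0.0235] slope 0.6 h az 155.6 roll 0.001 F [-0.2  0.3 -2.1]
```

```bash
python3 -m crank '[[[0.022,0.006,0.01],[0,0.003,0],-1],[[0,0,0.01],[0,0,0],-1],[[0,0,0.005],[0,0,0],-1],[[0,0,0],[0,0,0],-1],[[0,0,0],[0,0,0],-1]]'
```

```text
time_s: 27.5
tool_pos: [0.538, 0.2616, 0.0862]
ee_rot: [[-0.911, 0.413, 0.001], [0.413, 0.911, 0.0], [-0.001, 0.0, -1.0]]
wrist_force: [-0.0, -0.5, 3.4]
finger_gap: 0.0118
finger_force: 110.3
```

```bash
python3 -m crank '[[[0,0,0],[0,0,0],-0.6],[[0,0,0],[0,0,0],-0.4],[[0,0,0],[0,0,0],-0.25],[[0,0,0],[0,0,0],-0.15],[[0,0,0],[0,0,0],-0.15],[[0,0,0],[0,0,0],-0.15],[[0,0,-0.1],[0,0,0],-0.15],[[0,0,-0.2],[0,0,0],-0.15],[[0,0,-0.3],[0,0,0],-0.15],[[0,0,-0.3],[0,0,0],-0.15],[[0,0,-0.3],[0,0,0],-0.15],[[0,0,-0.3],[0,0,0],-0.15],[[0,0,0],[0,0,0],-0.15]]' 40
python3 - <<'E'
from q import *
w=cap("wrist");w["s"]=s;W2=pts(w);cv2.imwrite("pics/w4.png",w["pixels"])
hsv=cv2.cvtColor(w["pixels"],cv2.COLOR_BGR2HSV)
m=(cv2.inRange(hsv,(5,60,60),(25,255,255))>0)&(np.hypot(W2[...,0]-.5,W2[...,1]-.28)<.13)
L=(W2-T)@E;Q=L[m];Z=W2[m][:,2]
for lo in np.arange(-.06,.14,.02):
    i=(Q[:,0]>lo)&(Q[:,0]<lo+.02)
    if i.sum()>5: print(round(lo+.01,2),np.median(Q[i],0).round(4),"z",np.median(Z[i]).round(4))
m=(cv2.inRange(hsv,(100,120,40),(130,255,255))>0);P=W2[m];P=P[np.isfinite(P[:,0])&(P[:,2]>.018)&(P[:,2]<.026)];print("plate",circ(P),len(P))
E
python3 pot.py
```

```text
time_s: 28.8
tool_pos: [0.5393, 0.2634, 0.272]
ee_rot: [[-0.911, 0.413, 0.009], [0.413, 0.911, 0.004], [-0.007, 0.008, -1.0]]
wrist_force: [0.4, -0.3, 0.6]
finger_gap: 0.0365
finger_force: 0.0
-0.05 [-0.0488 -0.0047  0.2395] z 0.0328
-0.03 [-0.0298 -0.0047  0.2392] z 0.0329
-0.01 [-0.0102 -0.0046  0.2391] z 0.033
0.01 [ 0.01   -0.0045  0.2391] z 0.0328
0.03 [ 0.0301 -0.0044  0.2389] z 0.0329
0.05 [ 0.0502 -0.0044  0.2388] z 0.0329
0.07 [ 0.0703 -0.0043  0.2387] z 0.0329
0.09 [ 0.0909 -0.0043  0.2385] z 0.0329
0.11 [ 0.1117 -0.0042  0.241 ] z 0.0302
0.13 [ 0.129  -0.0042  0.2413] z 0.0298
plate (array([0.50810868, 0.28086965]), np.float64(0.0776128572006625)) 4481
then (array([ 0.51403318, -0.0227214 ]), np.int64(1135))
now (array([ 0.51463965, -0.02426242]), np.int64(1142))
nut [ 0.5813 -0.0298  0.021 ] r 0.0669 ang -4.8 180
nut [0.5095 0.0425 0.021 ] r 0.067 ang 94.4 208
nut [ 0.4566 -0.0659  0.021 ] r 0.0714 ang -144.3 194
nut [0.4496 0.0089 0.021 ] r 0.073 ang 153.0 210
nut [ 0.4427 -0.0296  0.021 ] r 0.0722 ang -175.7 197
```

View pics/w4.png

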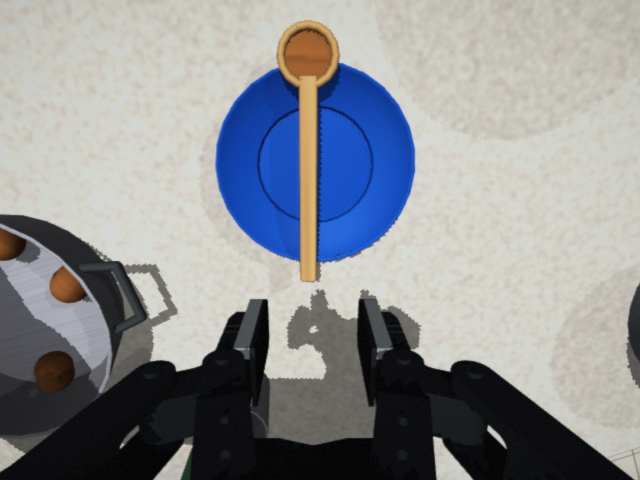

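The spoon lies level across the plate (310,170), the gripper is clear, and plate and pot are in place.

```bash
python3 -c "
from bench import r
print(r.finish_job())"
```

```text
the job is handed in; nothing more can be done
None
```

I stirred the walnuts two full clockwise rounds from far side to far side and laid the spoon back across the plate: all five nuts are still in the pot and moved over 2 cm, and although the pot was pushed about 18 mm in the first round, I nudged it back with the spoon to within 2 mm of its start.

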